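Seat a keyed grater plate in its bowl

TASK

Set the round grater plate home in its grating bowl: push its raised bar round with closed fingertips until the notch in the plate's rim stands over the key on the bowl's rim, then press the plate down until it is fully home, and take the hand away. Only push and press: do not grip the bar or lift the plate, and leave the things standing around where they are.

Things in the scene. Friction and masses are not known exactly. Their poses are not given: they have to be found in the camera images.
- bowl: white grating bowl held to the worktop by its suction foot (it cannot move); outer diameter 172 mm, rim 74 mm high; origin at the centre of its underside, z up, so the plate's turning axis is the vertical through it. Its own +x axis points at the key.
- bowl_key (a point): the key: a rounded white radial bar 8 mm wide with its top 80 mm above the worktop, running across the bowl's rim from 60 to 92 mm from the axis, so its outer end shows beyond the plate; the point lies on its top, 70 mm from the axis.
- grater_notch (a point): the notch: an open cut in the rim of the plate, 18 mm wide, from 58 mm from the axis outwards; the point lies in the middle of the notch, 70 mm from the axis, level with the plate's upper face.
- grater_plate (a point): centre of the upper face of the grater plate, on the bowl's axis. A flat steel disc 151 mm across, 6 mm thick; it turns any amount either way about that axis (0.07 N m of friction, stays where left) and slides along it. Upper face 86 mm above the worktop at the start, when it lies on the key, 76 mm when home; it goes down only with the notch over the key (within about 4 degrees).
- bar_top (a point): centre of the top of the raised grey push bar, on the plate's axis: a straight bar 76 mm long (38 mm to either side of the axis), 12 mm thick, standing 24 mm above the plate's upper face, rounded edges; its two long side faces are called grater_c24 and grater_c25. It runs along the line from the plate's axis to the middle of the notch. Its top is 110 mm above the worktop at the start.
- grater (a joint): how far the plate has gone down from where it lies on the key, in m: 0 at the start, 0.010 fully home, negative when lifted. It fits snugly: it stays where it is left and needs about 8 to 9 N of downward push to move.
- grater_turn (a joint): angle of the notch from the key about the vertical axis, in rad, anticlockwise from above; 0 or 2 pi: the notch is over the key
- salt_shaker: bystander: salt shaker 44 mm across, 90 mm tall, origin under its centre
- garlic: bystander: garlic bulb 55 mm across, 55 mm tall, origin under its centre
- mustard_jar: bystander: jar with red lid, 56 mm across, 85 mm tall, origin under its centre
- teaspoon: bystander: steel teaspoon 139 mm long lying to the right of the bowl, origin under its centre

How it is judged (in metres and radians):
At the end, for the whole second after the job is handed in: The plate has gone down at least 8 of its 10 mm, with the middle of its notch within 8 mm of the key, at rest (value of joint grater above 0.008 m and horizontal distance between grater_notch and bowl_key below 0.008 m and velocity of joint grater_turn between -0.05 and 0.05 rad/s); the robot touches nothing.
It fails at once if the plate is lifted more than 4 mm (value of joint grater below -0.004 m).
It fails at once if the bar is gripped: fingers press on both its side faces at once with more than 3 N (contact force between the fingers and grater_c24 above 3 N and contact force between the fingers and grater_c25 above 3 N).
It fails at once if a bystander is moved more than 30 mm (distance of any of salt_shaker, garlic, mustard_jar, teaspoon from where it was at the start of the episode above 0.03 m).
It also fails if it takes over 72 s, if anything falls off the work surface, if the arm or the gripper's body presses on something with over 40 N, if the wrist force passes 120 N, or if a joint passes its speed limit or range.

ROBOT

A 7-joint arm with a two-finger parallel gripper is mounted at the origin on a cart in front of the work surface, level with it; the furniture and walls round the work are solid. World frame = base frame: x ahead of the robot, y to its left, z up, the work surface at z = 0. Lengths are in mm, angles in rad, forces in N, time in s.
With the tool pointing down it reaches from about 425 to 1025 mm from the base axis. Payload 9.4 kg.
Tool frame: the origin (TCP) lies between the finger pads; the fingertips stand 14 mm ahead of it and the grasp point (between the pads) lies 5 mm behind it; z points along the fingers, y is the direction in which the jaws open and shut (so a half turn about z gives the same grasp; the last joint's range is limited). The gripper opens to 93 mm and grips with 3 to 60 N. Pads are 15 mm wide; open, the fingers measure 128 mm over their backs; the gripper's body (75 mm by 188 mm) begins 65 mm behind the grasp point.
Start: joints at [1.226, 0.599, -0.003, 1.599, 0.002, 0.943, -0.08], TCP at [191.833, -699.16, 232.618] pointing down, gripper open.
Joint ranges: [-2.57, 2.57], [-0.35, 1.97], [-1.29, 1.29], [0.11, 2.56], [-1.05, 4.19], [0.11, 1.86], [-2.63, 2.63]. Speed limits (rad/s): [2.22, 2.22, 3.01, 3.01, 3.14, 3.14, 3.14].

INTERFACE

Orientations are given as a rotation vector (axis times angle).
In Python, from bench import manip, grab_frame, trace, pinpoint gives the robot as it stands. Calls block until the motion is done:
- manip.movep(position, orientation): joint-space move of the TCP to a pose.
- manip.servo_line(position, rate=150, orientation=None): straight line of the TCP; orientation=None keeps the orientation; rate is the mean speed in mm/s.
- manip.movej(angles): joint-space move.
- manip.grip(opening, grip_force=None): opening from 0.0 (shut) to 1.0 (fully open); grip_force is the grip in N (None keeps the last); returns when the fingers have stopped.
- manip.hold(seconds).
- manip.ik(position, orientation): joint angles nearest the present ones, or None.
- manip.sense(): the state.
- grab_frame(name): name is "scene" or "top" or "wrist"; returns a dict with "color" (384x512x3 uint8, red, green, blue), "K" (3x3 intrinsics, pixels), "k1" (the pictures are not rectified: a ray, as slopes to the right and down, at radius r is drawn at 1 + k1 r^2 times it, then the intrinsics apply), "R" (3x3) and "t" (3): a world point X has camera coordinates R X + t. Camera axes: x right, y down, z forward; pixel columns grow to the right and rows downward; lengths in mm; the calibration is good to about 2 mm. A picture is of the moment at which its call begins. There is no depth.
A pose or a line that the arm cannot do raises manip.PlanningError and nothing moves.
- manip.job_done(): hands the job in, once; it reports no verdict.
Trained networks look in the newest picture that a camera, given by its name, has taken for a name from the list of things; names that differ only in an ending like _2 or _b are one class to them, and where a whole thing is asked for, a point or a joint stands for the part that bears it (a point fixed in the world has none). Each returns a list of dicts, best first, with "confidence" (0 to 1); they miss things now and then, are a little off and sometimes report something else, mostly with a low value. They report only what shows in the picture. A call takes as long as a camera call.
- trace(camera, query): "region" (384x512 bool, what is visible of it) and "at" ([column, row] in pixels, amid what is visible of it).
- pinpoint(camera, query): "at" ([column, row] in pixels: a listed point, or the origin of a listed thing).
The state is a dict: "time_s": time; "qpos": joint angles; "qd": joint speeds; "effort": joint torques, N m; "tcp_pos": TCP position; "ee_rot": TCP orientation; "wrist_force": force on the tool from outside, world axes, zero at the start; "torque": the same for the moment, N m; "gripper_width": opening from 0.0 (shut) to 1.0 (fully open).
Only numpy, scipy, OpenCV 4.12 (cv2) and the standard library are available. Lean on these libraries where they do the work, as an engineer would, in place of code of your own. Each camera call takes 0.05 s, during which the arm holds its last target.

## Working session

There is one attempt and no reset: what is moved stays moved. The work goes in short steps, each a Python script; the robot and the scene stay as the last script left them, time stands still between calls to the robot, and variables do not carry over. Pictures are saved under pics/ and viewed, and the job is handed in when it is done.

```bash
mkdir -p pics; ls
cat > h.py <<'E'
import numpy as np, cv2
from bench import manip, grab_frame, trace, pinpoint
def save(f,n): cv2.imwrite('pics/'+n,cv2.cvtColor(f['color'],cv2.COLOR_RGB2BGR))
def ray(f,uv):
    K=f['K']; d=np.array([(uv[0]-K[0][2])/K[0][0],(uv[1]-K[1][2])/K[1][1]]); u=d.copy()
    for _ in range(30): u=d/(1+f['k1']*(u@u))
    R=np.array(f['R']); t=np.array(f['t']); return -R.T@t, R.T@np.array([u[0],u[1],1])
def atz(f,uv,z):
    c,d=ray(f,uv); return c+d*(z-c[2])/d[2]
def proj(f,X):
    p=np.array(f['R'])@np.array(X,float)+np.array(f['t']); u=p[:2]/p[2]; u=u*(1+f['k1']*(u@u)); K=f['K']
    return np.array([K[0][0]*u[0]+K[0][2],K[1][1]*u[1]+K[1][2]])
E
python3 - <<'E'
from h import *
Z={'bowl':0,'bowl_key':80,'grater_notch':86,'grater_plate':86,'bar_top':110,'salt_shaker':0,'garlic':0,'mustard_jar':0,'teaspoon':0}
for cam in ['top','scene','wrist']:
    f=grab_frame(cam); save(f,cam+'0.png'); print(cam)
    for q,z in Z.items():
        for r in pinpoint(cam,q)[:2]: print(q,np.round(r['at']),round(r['confidence'],2),np.round(atz(f,r['at'],z)))
s=manip.sense(); print(s['time_s'],s['ee_rot'],s['tcp_pos'])
E
```

```text
pics
top
bowl [273. 219.] 0.94 [505. 130.   0.]
bowl_key [287. 249.] 0.96 [432. 101.  80.]
bowl_key [184. 188.] 0.43 [581. 349.  80.]
grater_notch [290. 194.] 0.85 [565.  93.  86.]
grater_plate [279. 223.] 0.97 [495. 120.  86.]
bar_top [283. 220.] 0.56 [502. 113. 110.]
salt_shaker [185. 234.] 0.66 [468. 361.   0.]
salt_shaker [284. 218.] 0.59 [506. 102.   0.]
garlic [183. 188.] 0.76 [588. 367.   0.]
mustard_jar [302. 135.] 0.74 [729.  49.   0.]
mustard_jar [280. 224.] 0.29 [493. 112.   0.]
teaspoon [331. 216.] 0.51 [513. -22.   0.]
scene
bowl [281. 251.] 0.94 [501. 120.   0.]
bowl_key [281. 258.] 0.91 [432.  98.  80.]
grater_notch [303. 209.] 0.62 [566.  97.  86.]
grater_plate [283. 228.] 0.55 [500. 120.  86.]
bar_top [283. 217.] 0.56 [508. 124. 110.]
salt_shaker [204. 195.] 0.17 [591. 360.   0.]
garlic [204. 194.] 0.64 [592. 361.   0.]
mustard_jar [340. 191.] 0.91 [733.  41.   0.]
teaspoon [340. 265.] 0.9 [513. -14.   0.]
teaspoon [183. 225.] 0.25 [484. 362.   0.]
wrist
1.5 [ 3.11346948e+00  4.19364861e-01 -6.43476809e-05] [ 191.82881754 -699.16576915  232.60566401]
```

Run:
```python
import cv2,numpy as np
a=cv2.imread('pics/top0.png')[110:300,150:400];b=cv2.imread('pics/scene0.png')[130:320,150:400]
cv2.imwrite('pics/c0.png',np.vstack([cv2.resize(x,None,fx=2,fy=1.5) if 0 else cv2.resize(x,None,fx=1.55,fy=1.55) for x in (a,b)]))
```

```text
(no output)
```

View pics/c0.png

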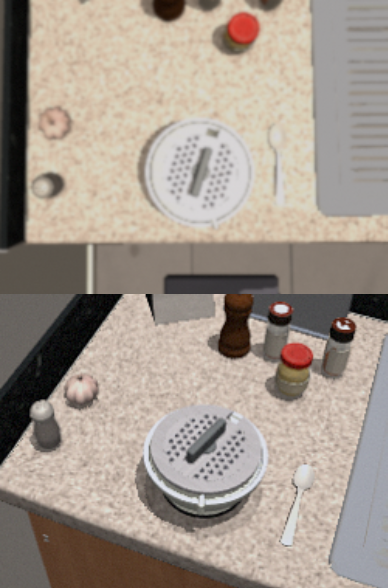

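View pics/top0.png

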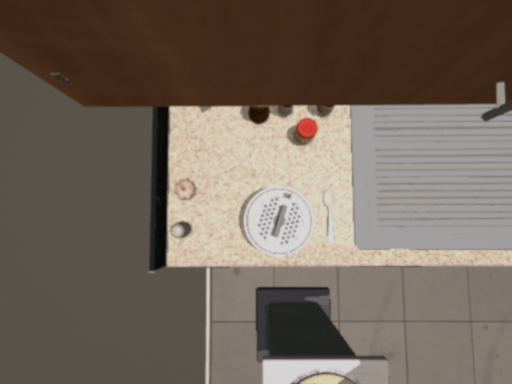

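```bash
cat >> h.py <<'E'
def dn(yawdeg):
    a=np.radians(yawdeg)/2; return list(np.pi*np.array([np.cos(a),np.sin(a),0]))
E
python3 - <<'E'
from h import *
s=manip.sense(); print(s['qpos'])
for y in (69,30,0,-40,-74,-111,-150,-200,-254):
    q=manip.ik([500,110,110],dn(y)); print(y,None if q is None else np.round(q,2))
print(np.round(manip.ik([150,-550,260],dn(15)),2), [np.round(manip.ik([470,110,270],dn(y)),2) for y in (0,69)])
E
```

```text
[ 1.22630696  0.59931566 -0.00249397  1.59940233  0.00178975  0.94287848
 -0.07982422]
69 [-0.13  0.55 -0.27  2.18  0.32  0.45 -1.03]
30 [-0.25  0.54 -0.11  2.19  0.14  0.43 -1.52]
0 [-0.34  0.54  0.02  2.19 -0.03  0.41 -1.87]
-40 [-0.47  0.55  0.21  2.2  -0.26  0.42 -2.32]
-74 [-0.9   0.73  0.92  2.22 -1.    0.68 -2.12]
-111 [ 0.39  0.79 -1.11  2.15  0.99  0.86  1.43]
-150 [ 0.29  0.7  -0.93  2.15  0.88  0.73  0.86]
-200 [ 0.06  0.59 -0.56  2.17  0.61  0.54  0.27]
-254 [-0.04  0.56 -0.4   2.17  0.46  0.49 -0.52]
[ 1.21  0.38 -0.01  1.93  0.01  0.83 -0.11] [array([-0.02,  0.29, -0.41,  2.08,  0.16,  0.81, -2.1 ]), array([ 0.19,  0.33, -0.68,  2.07,  0.28,  0.84, -1.03])]
```

Run:
```python
from h import *
manip.grip(0.0)
manip.movep([150,-550,280],dn(15))
manip.movep([500,0,290],dn(-60))
manip.movep([480,115,290],dn(-111))
f=grab_frame('wrist'); save(f,'w1.png')
Z={'bowl':0,'bowl_key':80,'grater_notch':86,'grater_plate':86,'bar_top':110}
for q,z in Z.items():
    for r in pinpoint('wrist',q)[:2]: print(q,np.round(r['at']),round(r['confidence'],2),np.round(atz(f,r['at'],z)))
s=manip.sense(); print(s['time_s'],s['wrist_force'],s['gripper_width'],s['qpos'])
g=grab_frame('scene'); save(g,'s1.png')
```

```text
bowl [235. 160.] 0.79 [503. 121.   0.]
bowl_key [283. 137.] 0.86 [437. 100.  80.]
grater_notch [170. 181.] 0.76 [567. 100.  86.]
grater_plate [234. 178.] 0.59 [502. 122.  86.]
grater_plate [283. 134.] 0.17 [436.  97.  86.]
bar_top [232. 184.] 0.88 [502. 122. 110.]
bar_top [232. 176.] 0.65 [499. 113. 110.]
9.8167 [-0.54436189  0.7874596   0.06490048] 0.0016103667690186975 [ 0.45319093  0.42940729 -1.09177955  2.0068609   0.46135791  0.97896068
  1.90584888]
```

View pics/w1.png

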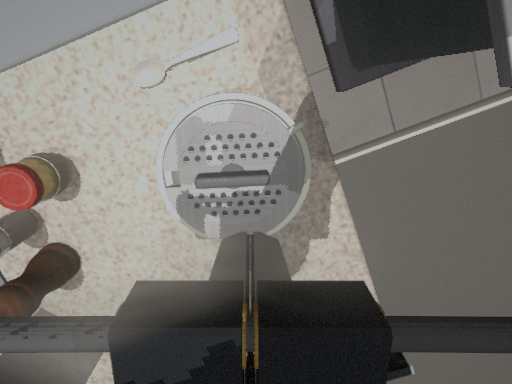

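View pics/s1.png

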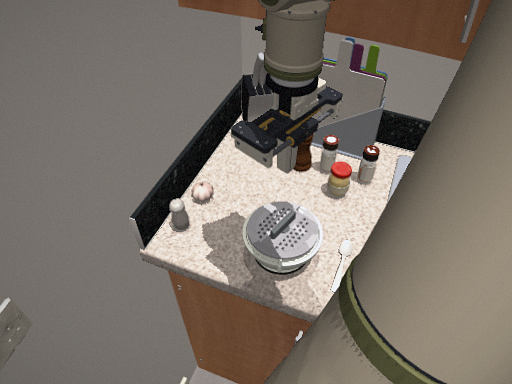

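```bash
cat >> h.py <<'E'
def overlay(f,c,phi,key,h,n,sc=4,half=85,dz=0):
    o=proj(f,[c[0],c[1],80]); x0,y0=int(max(o[0]-half,0)),int(max(o[1]-half,0))
    im=cv2.cvtColor(f['color'],cv2.COLOR_RGB2BGR)[y0:y0+2*half,x0:x0+2*half]; im=cv2.resize(im,None,fx=sc,fy=sc,interpolation=cv2.INTER_CUBIC)
    def pl(P,col):
        p=np.array([(proj(f,X)-[x0,y0]+.5)*sc-.5 for X in P]); cv2.polylines(im,[np.int32(p*8)],True,col,1,cv2.LINE_AA,3)
    a=np.linspace(0,2*np.pi,90)
    pl([[c[0]+86*np.cos(t),c[1]+86*np.sin(t),74] for t in a],(0,255,0))
    pl([[c[0]+75.5*np.cos(t),c[1]+75.5*np.sin(t),h] for t in a],(0,0,255))
    def rect(ang,r0,r1,w,z,col):
        u=np.array([np.cos(ang),np.sin(ang)]); v=np.array([-u[1],u[0]])
        pl([[*(np.array(c)+r*u+s*v),z] for r,s in((r0,w),(r1,w),(r1,-w),(r0,-w))],col)
    P=np.radians(phi); rect(P,-38,38,6,h+24,(255,0,0)); rect(P,58,75.5,9,h,(255,0,255)); rect(np.radians(key),75.5,92,4,80,(0,165,255))
    cv2.imwrite('pics/'+n,im[:600,:800])
E
python3 - <<'E'
from h import *
f=grab_frame('wrist'); overlay(f,[502,121],-19,198,86,'o1.png',3.5)
f=grab_frame('top'); overlay(f,[502,121],-19,198,86,'o1t.png',8,40)
E
```

```text
(no output)
```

View pics/o1.png

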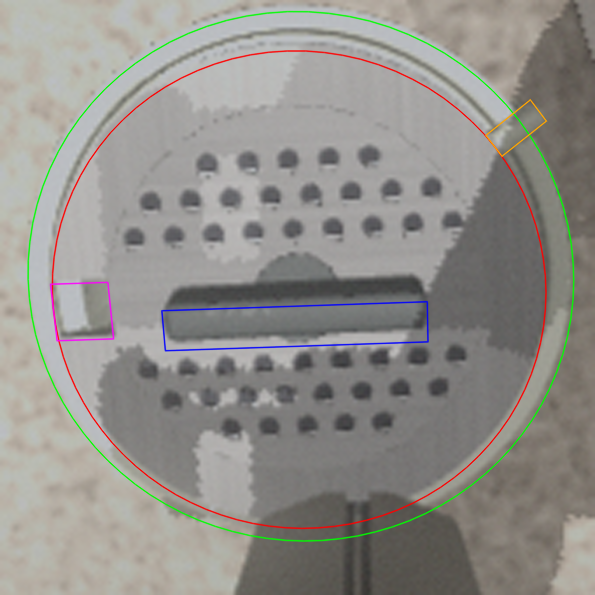

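View pics/o1t.png

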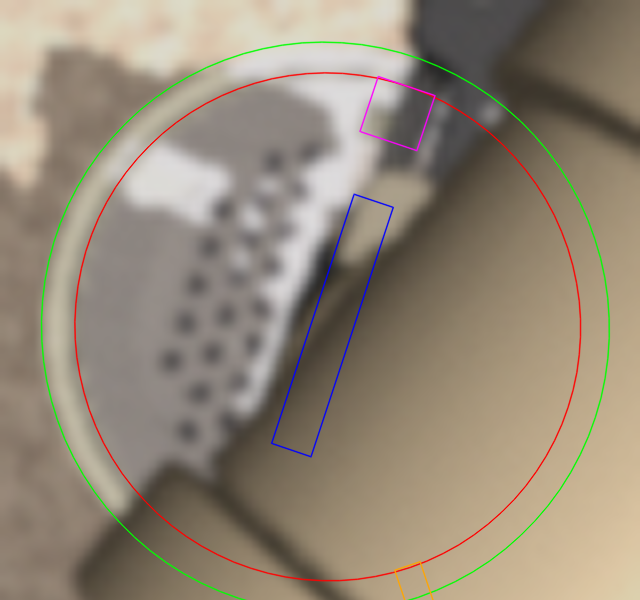

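```bash
cat >> h.py <<'E'
C=np.array([502,119.5])
def tool(phi,r=26,d=13.5,z=107):
    p=np.radians(phi); u=np.array([np.cos(p),np.sin(p)]); n=np.array([-u[1],u[0]])
    q=C+r*u+d*n; return [q[0],q[1],z],dn(phi-90)
E
python3 - <<'E'
from h import *
def st(l):
    s=manip.sense(); print(l,round(s['time_s'],2),np.round(s['tcp_pos'],1),np.round(s['wrist_force'],1),np.round(s['torque'],2))
st(0)
p,o=tool(-19,d=27,z=170); manip.movep(p,o)
p,o=tool(-19,d=27); manip.servo_line(p,60,o); st('down')
p,o=tool(-19,d=14.5); manip.servo_line(p,40,o); st('near')
for a in (-24,-29,-39,-49):
    p,o=tool(a); manip.servo_line(p,25,o); st(a)
f=grab_frame('wrist'); overlay(f,C,-49,197,86,'o2.png',3.5)
f=grab_frame('scene'); save(f,'s2.png')
E
```

```text
0 9.97 [480. 115. 290.] [-0.3 -0.3 -0.7] [ 0.13 -0.02  0.04]
down 11.77 [535.6 136.7 107.3] [ 0.4 -1.2  0.4] [ 0.13 -0.1   0.04]
near 12.22 [531.3 124.2 107.1] [ 0.2 -0.6 -0.4] [ 0.09 -0.07 -0.03]
-24 12.52 [531.4 121.4 107.1] [ 0.7  1.4 -0.7] [ 0.3  -0.35  0.03]
-29 12.77 [531.5 118.9 107.1] [ 1.3  2.5 -1.1] [ 0.42 -0.5  -0.04]
-39 13.12 [531.  113.6 107.1] [2.3 1.1 1.1] [ 0.26 -0.63 -0.03]
-49 13.48 [529.4 108.7 107.1] [2.3 0.1 0.8] [ 0.12 -0.68 -0.  ]
```

View pics/o2.png

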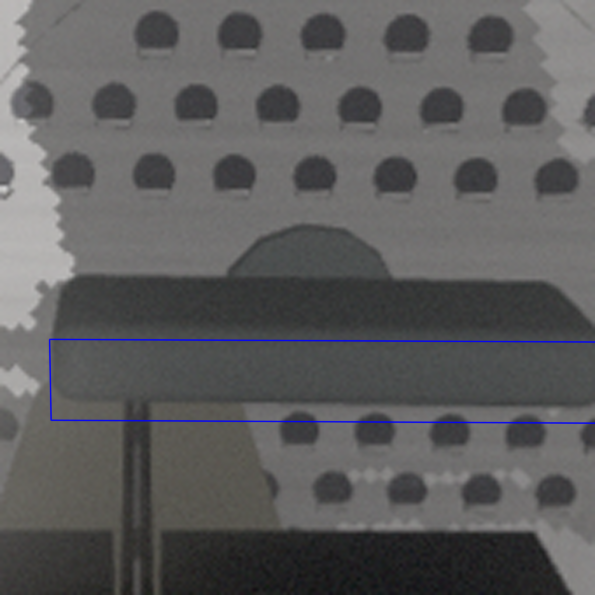

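View pics/s2.png

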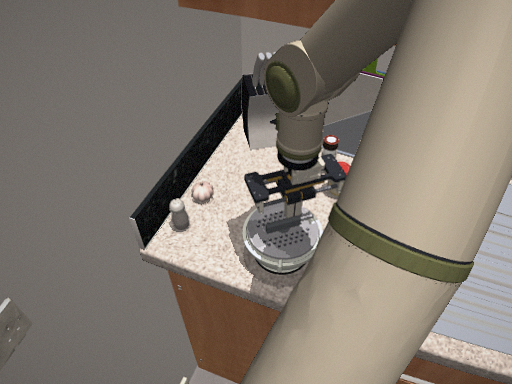

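The bar lies flush against the fingertips (bar edges parallel to the predicted outline), with about 2 N of push. I'll carry on to just short of the key.

Run:
```python
from h import *
def st(l):
    s=manip.sense(); print(l,round(s['time_s'],2),np.round(s['tcp_pos'],1),np.round(s['wrist_force'],1),round(s['qpos'][6],2))
for a in (-59,-69,-79,-89,-99,-109,-119,-129,-139,-149,-155):
    p,o=tool(a); manip.servo_line(p,25,o); st(a)
p,o=tool(-155,d=22); manip.servo_line(p,40,o)
p,o=tool(-155,d=30,z=250); manip.servo_line(p,150,o); st('up')
f=grab_frame('wrist'); save(f,'w3.png'); overlay(f,C,-155,197,86,'o3.png',3.5)
Z={'bowl':0,'bowl_key':80,'grater_notch':86,'grater_plate':86,'bar_top':110}
for cam in('wrist','top','scene'):
    f=grab_frame(cam)
    for q,z in Z.items():
        for r in pinpoint(cam,q)[:1]: 
            X=atz(f,r['at'],z);print(cam,q,np.round(r['at']),round(r['confidence'],2),np.round(X),round(np.degrees(np.arctan2(X[1]-C[1],X[0]-C[0])),1))
```

```text
-59 13.94 [527.  104.1 107. ] [ 3.7 -0.6  0.2] 1.12
-69 14.3 [524.   99.9 107. ] [ 4.  -0.7  1. ] 0.99
-79 14.66 [520.3  96.4 107. ] [ 4.1 -2.2 -0.4] 0.86
-89 15.02 [516.1  93.5 106.9] [ 5.2 -3.6  0.1] 0.73
-99 15.38 [511.3  91.3 106.9] [ 4.4 -2.9  0.2] 0.6
-109 15.73 [506.3  90.  106.9] [ 4.1 -3.9  0.8] 0.47
-119 16.09 [501.1  89.5 106.9] [ 3.4 -5.1  0.6] 0.34
-129 16.45 [495.9  89.9 106.9] [ 3.7 -5.6  2.2] 0.21
-139 16.81 [490.8  91.3 106.9] [ 2.9 -6.2  1.7] 0.08
-149 17.17 [486.   93.6 106.9] [ 3.4 -6.3  2.9] -0.04
-155 17.44 [483.4  95.4 106.9] [ 2.8 -5.5  2.6] -0.11
up 18.91 [490.6  81.3 249.3] [-0.2 -0.8  0.2] 0.02
wrist bowl [271. 131.] 0.69 [500. 120.   0.] 166.2
wrist bowl_key [202. 133.] 0.75 [434.  99.  80.] -163.0
wrist grater_notch [203. 135.] 0.74 [436.  98.  86.] -162.2
wrist grater_plate [275. 143.] 0.79 [498. 120.  86.] 174.2
wrist bar_top [282. 151.] 0.96 [504. 119. 110.] -28.4
top bowl [275. 216.] 0.95 [514. 124.   0.] 21.1
top bowl_key [301. 132.] 0.75 [718.  63.  80.] -14.8
top grater_notch [290. 249.] 0.81 [434.  94.  86.] -159.5
top grater_plate [280. 221.] 0.75 [499. 118.  86.] -152.0
top bar_top [284. 221.] 0.73 [500. 111. 110.] -103.4
```

View pics/o3.png

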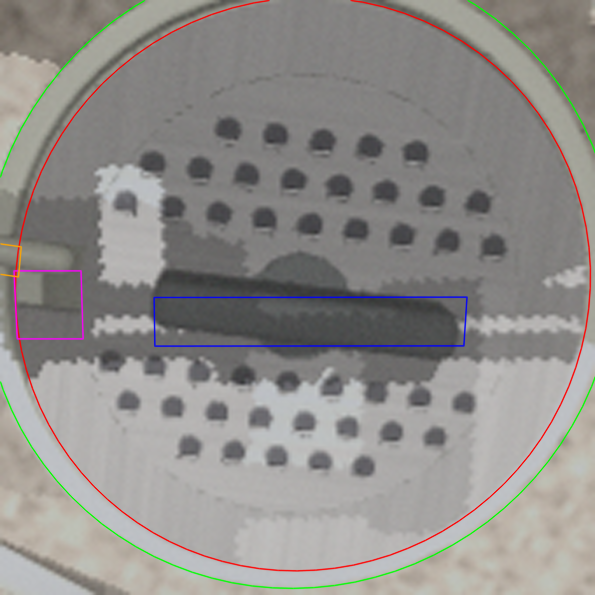

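Run:
```python
from h import *
f=cv2.imread('pics/w3.png'); print(f.shape)
cv2.imwrite('pics/w3z.png',cv2.resize(f[90:180,165:285],None,fx=6,fy=6,interpolation=cv2.INTER_CUBIC))
```

```text
(384, 512, 3)
```

View pics/w3z.png

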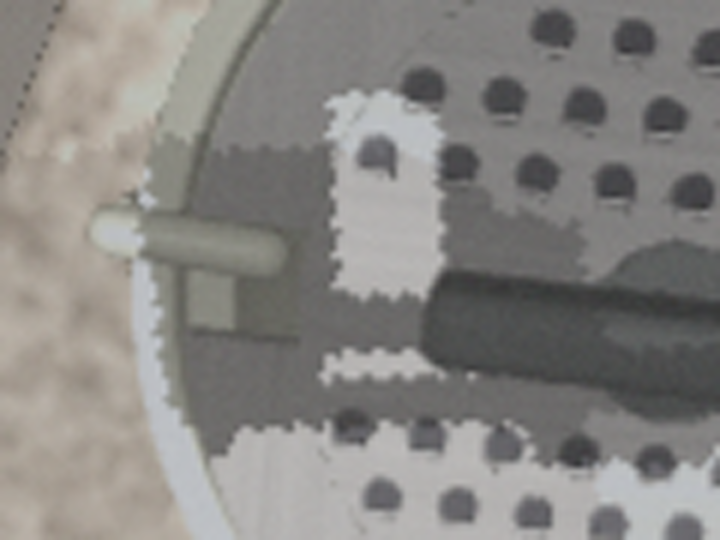

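The key now shows inside the notch, near its far edge: the bar stands at about −160°, and roughly 3° more clockwise is needed. I'll nudge the outer end of the bar.

```bash
cat >> h.py <<'E'
C2=np.array([502,118.7])
def corner(phi,tilt=5,clear=0,z=107,r=36):
    def uv(a):
        a=np.radians(a); u=np.array([np.cos(a),np.sin(a)]); return u,np.array([-u[1],u[0]])
    u,n=uv(phi); ut,nt=uv(phi-tilt)
    q=C2+r*u+(6+clear)*n-17.5*ut+7.5*nt
    return [q[0],q[1],z],dn(phi-tilt-90)
E
python3 - <<'E'
from h import *
def st(l):
    s=manip.sense(); print(l,round(s['time_s'],2),np.round(s['tcp_pos'],1),np.round(s['wrist_force'],1),round(s['qpos'][6],2))
A=-163.4
p,o=corner(A,clear=16,z=150); manip.movep(p,o)
p,o=corner(A,clear=16); manip.servo_line(p,60,o); st('dn')
p,o=corner(A,clear=4); manip.servo_line(p,30,o); st('near')
p,o=corner(A); manip.servo_line(p,15,o); st('push')
p,o=corner(A,clear=12); manip.servo_line(p,40,o)
p,o=corner(A,clear=16,z=250); manip.servo_line(p,150,o); st('up')
f=grab_frame('wrist'); save(f,'w4.png'); overlay(f,C2,-163.4,197,86,'o4.png',3.5)
E
```

```text
dn 21.21 [492.5  83.6 107. ] [-0.4 -0.7 -0.8] -0.28
near 21.76 [489.   95.2 107. ] [ 0.   1.1 -0.2] -0.3
push 22.18 [487.6  98.6 106.9] [-0.9 -1.2  1.2] -0.31
up 23.73 [492.   83.4 249.3] [ 1.  -0.3 -0.4] -0.19
```

View pics/o4.png

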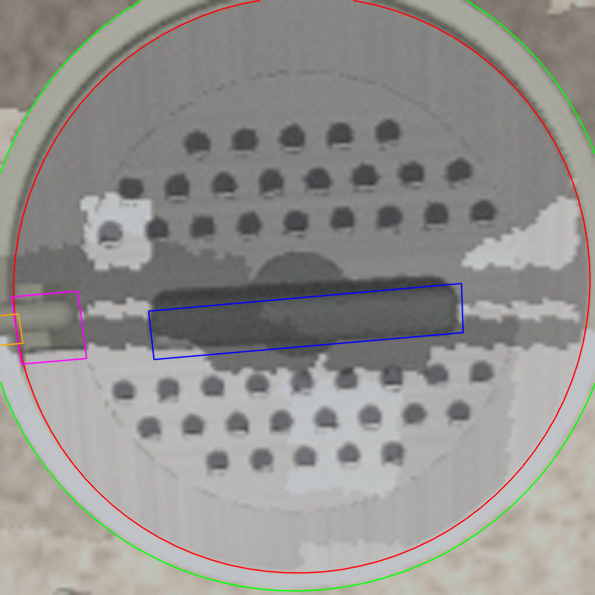

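Run:
```python
import cv2
f=cv2.imread('pics/w4.png')
cv2.imwrite('pics/w4z.png',cv2.resize(f[90:180,165:285],None,fx=6,fy=6,interpolation=cv2.INTER_CUBIC))
```

```text
(no output)
```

View pics/w4z.png

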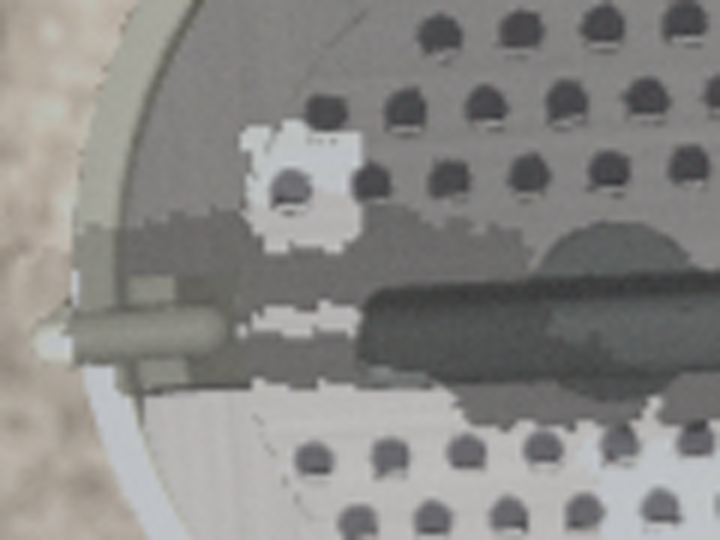

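Key is centred in the notch (key at row ≈332 of the zoom, notch edges ≈275 and 388). Next I press down on the bar top.

Run:
```python
from h import *
def st(l):
    s=manip.sense(); print(l,round(s['time_s'],2),np.round(s['tcp_pos'],1),np.round(s['wrist_force'],1)); return s
o=dn(-163-90); c=[502,119]
manip.movep([*c,160],o); manip.servo_line([*c,127],60,o); st('above')
for z in (124,122,120,118,116,115,114,113,112,111):
    manip.servo_line([*c,z],15,o); s=st(z)
    if abs(s['wrist_force'][2])>30: break
```

```text
above 24.95 [502.  119.  126.9] [-0.  -0.5 -0. ]
124 25.3 [502.2 119.1 124.2] [-0.1  0.5  1.2]
122 25.58 [502.3 119.1 122.3] [-0.2 -0.5  4.1]
120 25.87 [502.2 119.1 120.2] [0.2 0.3 5.5]
118 26.15 [502.2 119.1 118.2] [ 0.2 -0.1  4.8]
116 26.43 [502.2 119.1 116.2] [-0.4 -0.2  4.4]
115 26.68 [502.2 119.1 115.2] [ 0.1 -0.2  6. ]
114 26.93 [502.3 119.1 114.4] [-0.9 -0.4  8.4]
113 27.18 [502.3 119.1 114.3] [-3.6 -1.6 21.3]
112 27.43 [502.3 119.1 114.1] [-5.9 -1.2 34.1]
```

Run:
```python
from h import *
o=dn(-163-90); c=[502,119]
manip.servo_line([*c,117],30,o); manip.servo_line([*c,180],100,o)
manip.servo_line([510,70,260],150,o)
f=grab_frame('wrist'); save(f,'w5.png'); overlay(f,C2,-163,197,76,'o5.png',3.5)
for q,z in {'bowl_key':80,'grater_notch':76}.items():
    r=pinpoint('wrist',q)[:1]
    if r: print(q,r[0]['confidence'],atz(f,r[0]['at'],z))
f=grab_frame('scene'); save(f,'s5.png')
s=manip.sense(); print(s['time_s'],s['tcp_pos'],s['wrist_force'])
```

```text
bowl_key 0.61 [430.85573317 100.05193112  80.        ]
grater_notch 0.8 [434.5628628  100.09020919  76.        ]
29.5083 [509.5818349   70.50894983 259.17286917] [ 0.8633378  -0.54548059  0.97846452]
```

View pics/o5.png

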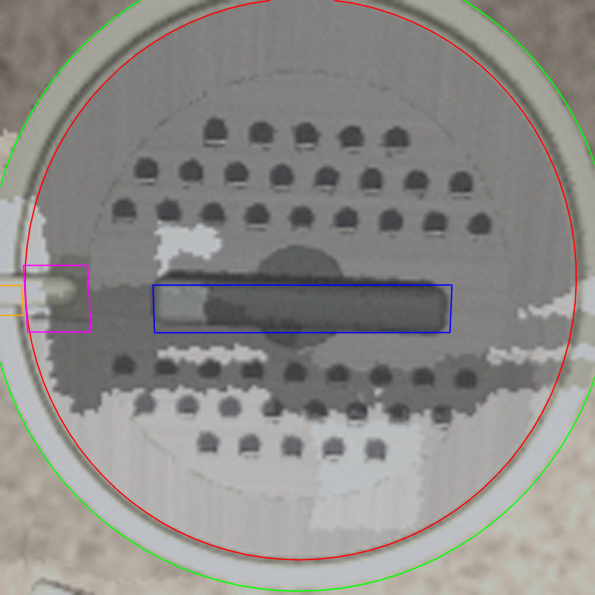

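View pics/s5.png

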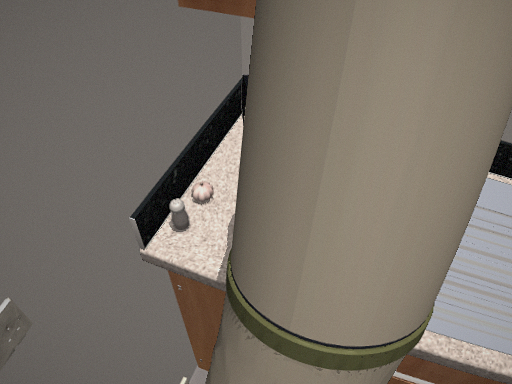

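The wrist picture shows the plate down, with the key lying in the notch. Height (114.1 mm TCP, so bar top at 100) and a sharp rise in force both say it is bottomed. The hand is clear, so I'm handing in.

```bash
python3 -c "
from h import *
manip.job_done(); print(manip.sense()['time_s'])"
```

```text
the job is handed in; nothing more can be done
the job is handed in; nothing more can be done
```

The grater plate is home in its bowl, the hand is clear, and I handed the job in at about 29.5 s of the 72 s allowed.

- **Turning:** I pushed one side of the bar clockwise with closed fingertips, about 143° in all. The first pass stopped about 3° short, with the bar not quite flush to the fingers. I corrected that with a small nudge at the bar's outer end, which centred the notch on the key in the wrist picture.
- **Pressing:** I pressed on the centre of the bar top. The plate moved down under about 4–8 N, then stopped firmly with the bar top at about 100 mm, which is the home height. The force rose to 34 N there, and I withdrew.
- **Last checks:** After withdrawing, the wrist picture shows the key lying in the notch. Measured notch and key points are about 3.7 mm apart, within the 8 mm allowed. The wrist force was near zero with the hand about 150 mm above the plate.
- **Not fully checked:** The arm hid much of the last scene picture. I could see the salt shaker and garlic where they were. I did not check the mustard jar and teaspoon again, though the hand's path stayed over the bowl.
- **Disagreements:** The networks gave some wrong readings with the arm in view, such as the top camera placing the key at the mustard jar, and I ignored those. My first bowl-centre estimate was about 1 mm off and was corrected before the nudge.

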